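# Stack the check weights on the lab balance

## Task

Check the bench balance: gently set the three steel disc weights on its round pan as one stack, largest at the bottom, then the medium, then the smallest, each lying flat and carefully centred on the pan and let go before the next one. Then press the balance's key fully down to store the reading and let it come back up, leaving the stack standing centred. Leave the bottle, the Petri dish and the tube rack where they are.

Things in the scene. Friction and masses are not known exactly. Their poses are not given: they have to be found in the camera images.
- disc_large: plain steel disc weight, diameter 60, 16 thick, about 0.36 kg; lies flat on the black rubber pad at the start. Origin: centre of its underside, z up through the disc
- disc_medium: plain steel disc weight, diameter 46, 14 thick, about 0.18 kg; lies flat on the pad. Origin: centre of its underside, z up
- disc_small: plain steel disc weight, diameter 34, 12 thick, about 0.09 kg; lies flat on the pad. Origin: centre of its underside, z up
- pan (a point): centre of the flat top face of the balance's round steel pan (diameter 120, face 60 above the table, does not move under load). The white balance body is 220 deep (x) by 170 wide (y), its top 46 above the table; the pan centre lies 35 behind the body's centre (+x). Axes: z up, x from the key end towards the back of the balance
- key_top (a point): centre of the top of the balance's only key, a round grey push button of diameter 24 standing 9 proud of a round housing of diameter 40 (key top 67 above the table), at the front of the balance, 113 in front of the pan centre and 45 to the left of it (seen from the key end). The point moves with the key
- key (a joint): travel of the key in m: 0 up, 0.005 fully down; a spring returns it, about 4 N pushes it down
- pad: black rubber pad 220 x 220, 3 thick, fixed to the table, on which the discs lie at the start at least 85 apart centre to centre. Origin: centre of its underside
- bottle: bystander: closed brown bottle, diameter 60, 130 tall, upright. Origin: centre of its underside, z up
- dish: bystander: closed clear Petri dish, diameter 91, 16 tall. Origin: centre of its underside, z up
- rack: bystander: grey tube rack 60 x 100 x 35 with six capped tubes reaching to 62 above the table. Origin: centre of its underside, z up
Things that resemble listed ones, but are neither listed nor needed, are in the scene too. What is shaped like the disc_large but purple is not meant.

How it is judged:
On the way, in this order (a step that is already met when the one before it is completed fails the run):
1. the large disc lies flat on the pan, centred and let go (horizontal distance between disc_large and pan below 0.007 m and z of disc_large in the frame of pan between -0.003 and 0.003 m and angle between disc_large's own z axis and vertical below 0.06 rad and linear speed of disc_large below 0.02 m/s and contact force between the fingers and disc_large below 0.1 N), for 0.2 s.
2. the medium disc lies flat and centred on the large one, let go (all of step 1 and horizontal distance between disc_medium and pan below 0.007 m and z of disc_medium in the frame of pan between 0.013 and 0.019 m and angle between disc_medium's own z axis and vertical below 0.06 rad and linear speed of disc_medium below 0.02 m/s and contact force between the fingers and disc_medium below 0.1 N), for 0.2 s.
3. the small disc lies flat and centred on top, let go (all of step 2 and horizontal distance between disc_small and pan below 0.007 m and z of disc_small in the frame of pan between 0.027 and 0.033 m and angle between disc_small's own z axis and vertical below 0.06 rad and linear speed of disc_small below 0.02 m/s and contact force between the fingers and disc_small below 0.1 N), for 0.2 s.
4. the key is pressed down while the finished stack stands on the pan (all of step 3 and value of joint key above 0.0035 m), for 0.03 s.
At the end, for the whole second after the job is handed in: The large disc lies on the pan, the medium on the large, the small on the medium, each flat (within 0.06 rad and 3 mm in height), its centre within 7 mm of the pan's centre horizontally, at rest and released; the key is back up (under 1.5 mm of travel) (all of step 3 and value of joint key below 0.0015 m); the robot touches nothing.
It fails at once if a disc is dropped or slammed onto the pan or stack (faster than 0.4 m/s within 25 mm above its resting place there) ((horizontal distance between disc_large and pan below 0.06 m and z of disc_large in the frame of pan between -0.004 and 0.025 m and linear speed of disc_large above 0.4 m/s) or (horizontal distance between disc_medium and pan below 0.06 m and z of disc_medium in the frame of pan between 0.012 and 0.041 m and linear speed of disc_medium above 0.4 m/s) or (horizontal distance between disc_small and pan below 0.06 m and z of disc_small in the frame of pan between 0.026 and 0.055 m and linear speed of disc_small above 0.4 m/s)).
It fails at once if the bottle is moved more than 30 mm or tipped over (distance of bottle from where it was at the start of the episode above 0.03 m or angle between bottle's own z axis and vertical above 0.5 rad).
It fails at once if the Petri dish is moved more than 30 mm or tipped over (distance of dish from where it was at the start of the episode above 0.03 m or angle between dish's own z axis and vertical above 0.5 rad).
It fails at once if the tube rack is moved more than 30 mm or tipped over (distance of rack from where it was at the start of the episode above 0.03 m or angle between rack's own z axis and vertical above 0.5 rad).
It also fails if it takes over 72 s, if anything falls off the work surface, if the arm or the gripper's body presses on something with over 40 N, if the wrist force passes 120 N, or if a joint passes its speed limit or range.

## Robot

A 7-joint arm with a two-finger parallel gripper is mounted at the origin on the work surface. World frame = base frame: x ahead of the robot, y to its left, z up, the work surface at z = 0. Lengths are in m, angles in rad, forces in N, time in s.
With the tool pointing down it reaches from about 0.35 to 0.9 m from the base axis. Payload 8.1 kg.
Tool frame: the origin (TCP) lies at the very end of the fingers, on their centre line; the grasp point (between the pads) lies 19 mm behind it (bot.grip_point_offset is the distance from the TCP to the grasp point, in m); z points along the fingers, y is the line along which they close (so a half turn about z gives the same grasp; the last joint's range is limited). The gripper opens to 85 mm and grips with 20 to 120 N. Pads are 22 mm wide; open, the fingers measure 114 mm over their backs; the gripper's body (76 mm by 85 mm) begins 54 mm behind the grasp point. The pads swing forward as they close: fully open they stand 13 mm farther back than shut.
Start: joints at [-1.262, 0.434, 0.025, 1.573, -0.012, 1.134, -0.075], TCP at [0.25, 0.573, 0.231] pointing down, gripper open.
Joint ranges: [-2.62, 2.62], [-0.44, 2.09], [-1.27, 1.32], [0.08, 2.57], [-1.32, 4.46], [0.12, 2], [-2.74, 2.74]. Speed limits (rad/s): [2.22, 2.22, 3.01, 3.01, 3.14, 3.14, 3.14].

## Interface

Orientations are given as a unit quaternion [x, y, z, w].
In Python, from plant import bot, kinematics, readout, viewer gives the robot as it stands. The module is installed in compiled form; this text tells all that it offers. Calls block until the motion is done:
- bot.reach(position, orientation): joint-space move of the TCP to a pose.
- bot.move_l(position, vel=0.15, frame=None, contact_N=None): straight line of the TCP; frame=None keeps the orientation; vel is the mean speed in m/s. With contact_N (N) it stops when the force on the tool has changed by that much, and returns True; else False.
- bot.move_j(angles): joint-space move.
- bot.let_go() and bot.gripper_close(grasp_force=None): open the fingers fully, or close them until they stop; grasp_force is the grip in N (None keeps the last).
- bot.pause(seconds).
- kinematics.inverse_kinematics(position, orientation): joint angles nearest the present ones, or None.
- readout.state(): the state.
- viewer.get_image(name): name is "scene" or "top"; returns a dict with "frame" (420x560x3 uint8, red, green, blue), "fx", "fy", "cx", "cy" (pixels), "k1" (the pictures are not rectified: a ray, as slopes to the right and down, at radius r is drawn at 1 + k1 r^2 times it, then the intrinsics apply), "rvec" (rotation vector, rad) and "tvec" (3), from world to camera coordinates, as OpenCV has them. Camera axes: x right, y down, z forward; pixel columns grow to the right and rows downward; lengths in m; the calibration is good to about 2 mm. A picture is of the moment at which its call begins. There is no depth.
A pose or a line that the arm cannot do raises bot.IKError and nothing moves.
- bot.job_done(): hands the job in; it is judged then, once.
The state is a dict: "clock": time; "joint_positions": joint angles; "qd": joint speeds; "effort": joint torques, N m; "position": TCP position; "eef_rot": TCP orientation; "wrist_force": force on the tool from outside, world axes, zero at the start; "wrist_torque": the same for the moment, N m; "width": finger opening in m; "finger_force": force on a finger pad.
Only numpy, scipy, OpenCV 4.12 (cv2) and the standard library are available. Lean on these libraries where they do the work, as an engineer would, in place of code of your own. Each camera call takes 0.05 s, during which the arm holds its last target. There are 200 camera calls.

## Working session

There is one attempt and no reset: what is moved stays moved. The work goes in short steps, each a Python script; the robot and the scene stay as the last script left them, time stands still between calls to the robot, and variables do not carry over. Pictures are saved under pics/ and viewed, at most 10 in all, crops included, and the job is handed in when it is done.

```bash
mkdir -p pics; cat > h.py <<'E'
import numpy as np, cv2
from plant import bot, kinematics, readout, viewer
def grab(n,save=None):
    d=viewer.get_image(n)
    if save: cv2.imwrite('pics/'+save,d['frame'][:,:,::-1])
    return d
def cam(d):
    R=cv2.Rodrigues(np.array(d['rvec'],float))[0]; t=np.array(d['tvec'],float).ravel()
    return R,t
def ray(d,uv):
    R,t=cam(d)
    q=np.array([(uv[0]-d['cx'])/d['fx'],(uv[1]-d['cy'])/d['fy']]); p=q.copy()
    for _ in range(20): p=q/(1+d['k1']*(p@p))
    return -R.T@t, R.T@np.array([p[0],p[1],1])
def onplane(d,uv,z):
    c,r=ray(d,uv); return c+r*(z-c[2])/r[2]
def proj(d,P):
    R,t=cam(d); c=R@np.array(P,float)+t; p=c[:2]/c[2]; p=p*(1+d['k1']*(p@p))
    return np.array([p[0]*d['fx']+d['cx'],p[1]*d['fy']+d['cy']])
E
python3 - <<'E'
from h import *
for n in('top','scene'):
    d=grab(n,n+'0.png'); R,t=cam(d); print(n,d['fx'],d['k1'],-R.T@t,R[2])
s=readout.state();print(s['clock'],s['position'],s['eef_rot'],s['width'])
E
```

```text
top 410.47456859945265 -0.020506120129385786 [ 0.43800689 -0.05122961  0.85242017] [ 0.16707129 -0.00334957 -0.98593913]
scene 424.0258834583251 0.008920674071035846 [0.99164613 0.22116142 0.71274312] [-0.5194531  -0.35409606 -0.77767889]
0.1 [0.25005316 0.57234905 0.23063124] [ 2.04494261e-01  9.78867538e-01 -6.60760865e-04 -5.36889998e-05] 0.08518486474278766
```

View pics/top0.png

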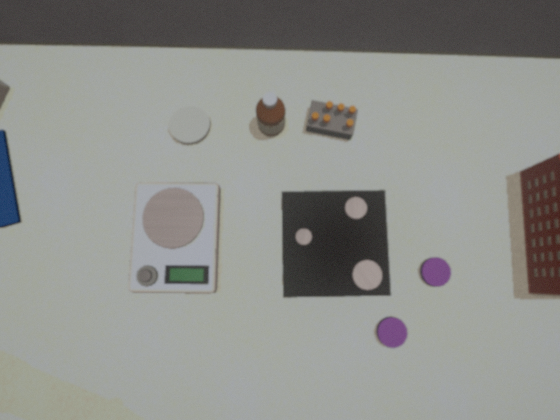

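View pics/scene0.png

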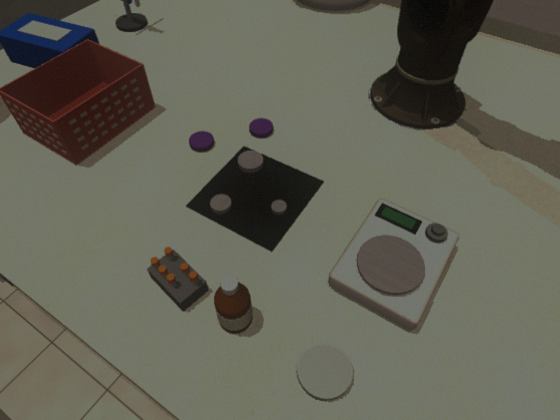

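Candidates for the large disc in the top view are the steel disc on the pad at (367,275) and the purple look-alikes at (436,272) and (392,332). I choose the steel one. The medium disc is at (356,208), the small at (304,237), the pan at (173,218) and the key at (147,275).

```bash
cat >> h.py <<'E'
def ell(mask,seed):
    n,lab,st,ce=cv2.connectedComponentsWithStats(mask.astype(np.uint8))
    m=(lab==lab[seed[1],seed[0]]).astype(np.uint8)
    c=max(cv2.findContours(m,cv2.RETR_EXTERNAL,cv2.CHAIN_APPROX_NONE)[0],key=cv2.contourArea)
    c=cv2.convexHull(c)
    M=cv2.moments(c); return np.array([M['m10']/M['m00'],M['m01']/M['m00']]),np.sqrt(4*M['m00']/np.pi)
E
python3 - <<'E'
from h import *
S={'top':{'L':(367,275),'M':(356,208),'S':(304,237),'pan':(173,218),'key':(147,275)},
 'scene':{'L':(250,160),'M':(220,203),'S':(279,207),'pan':(390,265),'key':(437,231)}}
Z={'L':.011,'M':.010,'S':.009,'pan':.06,'key':.067}
for n in S:
    d=grab(n); f=cv2.bilateralFilter(d['frame'],5,30,3).astype(int); g=f.sum(2)/3; 
    print(n)
    for k,s in S[n].items():
        c0=f[s[1],s[0]]
        if k in'LMS': m=g>(c0.mean()+25)/2
        else: m=np.abs(f-c0).sum(2)<45
        try:
            uv,dia=ell(m,s); print(k,c0,uv.round(1),round(dia,1),onplane(d,uv,Z[k]).round(4))
        except Exception as e: print(k,e)
d=grab('top')['frame'][:,:,::-1]
a=cv2.resize(d[180:305,275:400],(500,500),interpolation=2);b=cv2.resize(d[170:295,125:225],(300,375),interpolation=2)
o=np.zeros((500,800,3),np.uint8);o[:,:500]=a;o[:375,500:]=b;cv2.imwrite('pics/crop.png',o)
E
```

```text
top
L [160 150 147] [367.  274.6] 30.0 [ 0.4514 -0.225   0.011 ]
M [159 149 145] [355.7 207.3] 22.2 [ 0.5898 -0.2028  0.01  ]
S [154 144 141] [303.2 236.1] 16.4 [ 0.5269 -0.0942  0.009 ]
pan [145 135 132] [172.8 217.8] 61.2 [0.5507 0.1634 0.06  ]
key [114 109 106] [147.1 275.4] 19.8 [0.4387 0.2025 0.067 ]
scene
L [83 75 69] [283.6 212.4] 541.7 [ 0.5342 -0.075   0.011 ]
M [84 77 70] [220.1 202. ] 18.2 [ 0.586  -0.2039  0.01  ]
S [79 72 66] [278.5 205.7] 13.2 [ 0.5238 -0.095   0.009 ]
pan [84 77 70] [390.4 265.7] 64.6 [0.5598 0.1682 0.06  ]
key [61 57 52] [436.2 232.5] 19.7 [0.4519 0.2091 0.067 ]
```

View pics/crop.png

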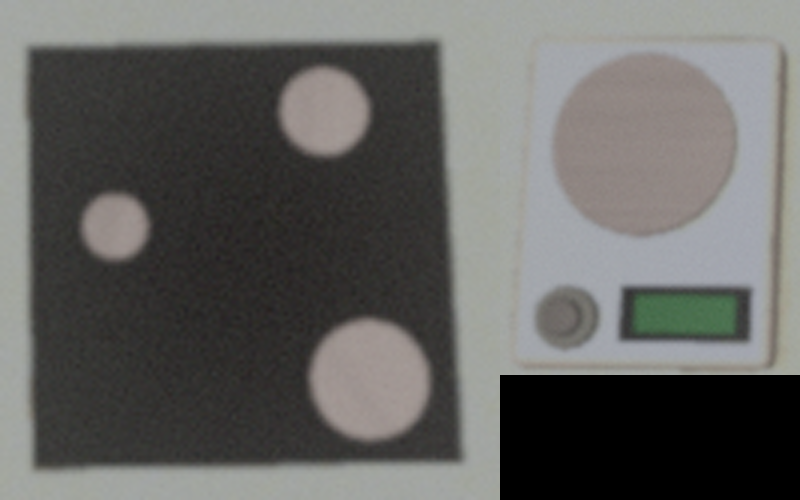

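The crop shows three plain steel discs on the pad: large at crop (370,380), medium (325,112), small (115,227). The pan and its key are on the balance, and the purple discs are outside the crop, so the choice stands. I'll squeeze the large disc in two directions to learn its exact position, which gives the camera offset, then grasp it.

```bash
cat >> h.py <<'E'
A=[0,1,0,0]; B=[2**-.5,2**-.5,0,0]
def st(tag=''):
    s=readout.state(); print(tag,round(s['clock'],2),np.round(s['position'],4),'w',round(s['width'],4),'ff',np.round(s['finger_force'],1),'F',np.round(s['wrist_force'],1),flush=True); return s
E
python3 - <<'E'
from h import *
x,y=.4505,-.225
bot.reach([x,y,.06],B); st('above')
bot.move_l([x,y,.003],vel=.1); bot.gripper_close(grasp_force=20); st('sq'); bot.let_go()
bot.move_l([x,y,.035],vel=.15)
d=grab('top')
bot.reach([x,y,.035],A); bot.move_l([x,y,.003],vel=.1); bot.gripper_close(grasp_force=50); st('grasp')
bot.move_l([x,y,.14],vel=.2); st('up')
grab('scene','held.png')
E
```

```text
above 3.2 [ 0.451  -0.2242  0.0599] w 0.0852 ff 0.0 F [-0.2 -0.1 -0.1]
sq 4.28 [ 0.4509 -0.2251  0.0037] w 0.059 ff 20.4 F [-0.6  1.8  6.1]
grasp 7.04 [ 0.4509 -0.2249  0.004 ] w 0.0581 ff 50.9 F [-2.7  2.9 10.5]
up 7.88 [ 0.4499 -0.2244  0.1391] w 0.0577 ff 54.1 F [ 0.4  0.4 -3.4]
```

View pics/held.png

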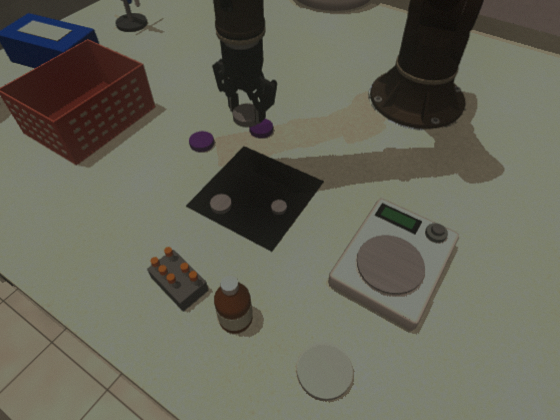

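The large disc is held level between the fingers at (247,114). The pads touched the rubber slightly (about 10 N), so the next grasps go 2 mm higher. Next I fit the pan's far rim, which its side wall doesn't affect, as a circle of known radius in both views.

```bash
cat >> h.py <<'E'
from scipy.optimize import least_squares
def rim(d,seed,z,r,tol=45,mask=None):
    f=cv2.bilateralFilter(d['frame'],5,30,3).astype(int)
    m=np.abs(f-np.median(f[seed[1]-2:seed[1]+3,seed[0]-2:seed[0]+3],axis=(0,1))).sum(2)<tol if mask is None else mask
    lab=cv2.connectedComponents(m.astype(np.uint8))[1]
    m=(lab==lab[seed[1],seed[0]]).astype(np.uint8)
    c=max(cv2.findContours(m,cv2.RETR_EXTERNAL,cv2.CHAIN_APPROX_NONE)[0],key=cv2.contourArea)
    P=np.array([onplane(d,p,z)[:2] for p in c[:,0].astype(float)]); cm=P.mean(0)
    v=cm-ray(d,seed)[0][:2]; v/=np.linalg.norm(v); Q=P[(P-cm)@v>-0.1*r]
    fit=lambda Q,p0:least_squares(lambda p:np.linalg.norm(Q-p[:2],axis=1)-r-0*p[0] if len(p)==2 else np.linalg.norm(Q-p[:2],axis=1)-p[2],p0,loss='soft_l1',f_scale=.001).x
    return fit(Q,cm).round(4),fit(Q,[*cm,r]).round(4),fit(P,[*cm,r]).round(4)
E
python3 - <<'E'
from h import *
for n,s,e in(('top',(173,218),30),('scene',(390,265),25)):
    d=grab(n)
    for tol in(e-8,e,e+12): print(n,tol,*rim(d,s,.06,.06,tol))
d=grab('scene'); c=d['frame'][190:335,320:470,::-1]
cv2.imwrite('pics/pan.png',cv2.resize(c,None,fx=4,fy=4,interpolation=2))
E
```

```text
top 22 [0.5503 0.1616] [0.5513 0.1638 0.0581] [0.551  0.1631 0.0586]
top 30 [0.5507 0.1621] [0.5515 0.1637 0.0586] [0.5512 0.1632 0.059 ]
top 42 [0.551  0.1628] [0.5514 0.1637 0.0592] [0.5513 0.1634 0.0594]
scene 17 [0.5565 0.1658] [0.5552 0.1658 0.0589] [0.554  0.1661 0.0582]
scene 25 [0.5562 0.1656] [0.5552 0.1656 0.0592] [0.5541 0.1661 0.0586]
scene 37 [0.5557 0.1657] [0.5549 0.1656 0.0594] [0.5541 0.166  0.0589]
```

View pics/pan.png

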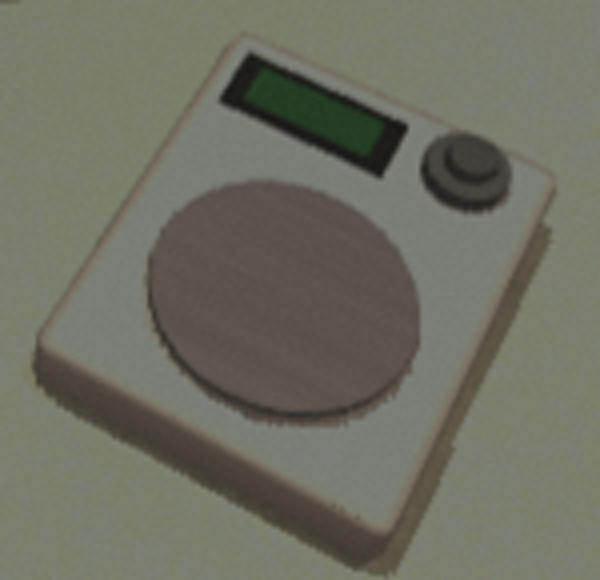

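The crop shows the pan rim clearly with its thin side wall below it, and the key at crop (473,155). The two views agree to about 3 mm, so I use the mean, (0.5527, 0.1647), place the disc and look again.

```bash
cat >> h.py <<'E'
def place(x,y,z,q=A):
    """lower held disc so TCP ends near z, release, back off"""
    bot.move_l([x,y,.15],vel=.3,frame=q); bot.move_l([x,y,z+.012],vel=.15)
    bot.pause(.15); r=bot.move_l([x,y,z-.003],vel=.025,contact_N=3); st('down %s'%r)
    bot.let_go(); bot.move_l([x,y,z+.07],vel=.2); st('off')
E
python3 - <<'E'
from h import *
place(.5527,.1647,.061)
bot.reach([.59,-.203,.12],A)
bot.pause(.2)
for n,s in(('top',(173,218)),('scene',(390,262))):
    d=grab(n,'L_'+n+'.png')
    print(n,proj(d,[.5527,.1647,.076]).round(1))
st()
a=cv2.imread('pics/L_top.png')[165:290,125:225];b=cv2.imread('pics/L_scene.png')[195:320,330:450]
cv2.imwrite('pics/Lboth.png',cv2.resize(np.hstack([a,b]),None,fx=3.6,fy=3.6,interpolation=2))
E
```

```text
down True 10.88 [0.5526 0.1648 0.0611] w 0.0578 ff 55.0 F [-1.3  0.2  5.5]
off 11.77 [0.5528 0.1649 0.1314] w 0.0856 ff 0.0 F [-1.   0.1  0.2]
top [170.  215.6]
scene [392.2 257.1]
 13.45 [ 0.5903 -0.202   0.12  ] w 0.0853 ff 0.0 F [ 0.9  0.4 -0.2]
```

View pics/Lboth.png

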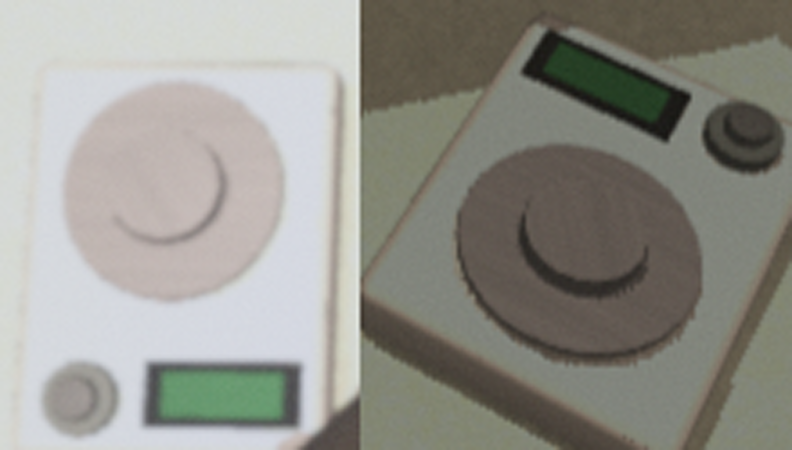

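In both views the large disc's base arc is concentric with the pan rim to about 1–2 mm (top crop: pan centre (174,190), disc (173.5,189.5)). The placing is good. Next are the medium and then the small disc, each squeezed in two directions.

```bash
cat >> h.py <<'E'
def pick(x,y,z):
    bot.reach([x,y,.06],B); bot.move_l([x,y,z],vel=.1); bot.gripper_close(grasp_force=20); st('sq'); bot.let_go()
    bot.move_l([x,y,.04],vel=.15); bot.reach([x,y,.04],A); bot.move_l([x,y,z],vel=.1)
    bot.gripper_close(grasp_force=40); s=st('grasp'); bot.move_l([x,y,.16],vel=.25); st('up'); return s['position'][2]
E
python3 - <<'E'
from h import *
z=pick(.588,-.2033,.006); place(.5528,.1647,.076+z-.003)
bot.reach([.5255,-.0945,.12],A); bot.pause(.2)
for n in('top','scene'): grab(n,'M_'+n+'.png')
st()
a=cv2.imread('pics/M_top.png')[165:290,125:225];b=cv2.imread('pics/M_scene.png')[195:320,330:450]
cv2.imwrite('pics/Mboth.png',cv2.resize(np.hstack([a,b]),None,fx=3.6,fy=3.6,interpolation=2))
E
```

```text
sq 15.72 [ 0.5883 -0.2034  0.0066] w 0.0449 ff 20.0 F [-1.6  0.4  6.1]
grasp 18.71 [ 0.5884 -0.2032  0.0069] w 0.0438 ff 39.8 F [-1.3  1.3  6.3]
up 19.48 [ 0.5873 -0.2026  0.1587] w 0.0439 ff 41.0 F [-0.6 -0.2 -0.8]
down True 22.04 [0.5527 0.1649 0.0799] w 0.0438 ff 41.8 F [-1.6 -0.2  6.7]
off 23.03 [0.5529 0.1649 0.1503] w 0.0849 ff 0.0 F [ 0.  -0.2 -0.7]
 24.36 [ 0.5259 -0.0934  0.12  ] w 0.0851 ff 0.0 F [ 0.2  0.1 -0.4]
```

View pics/Mboth.png

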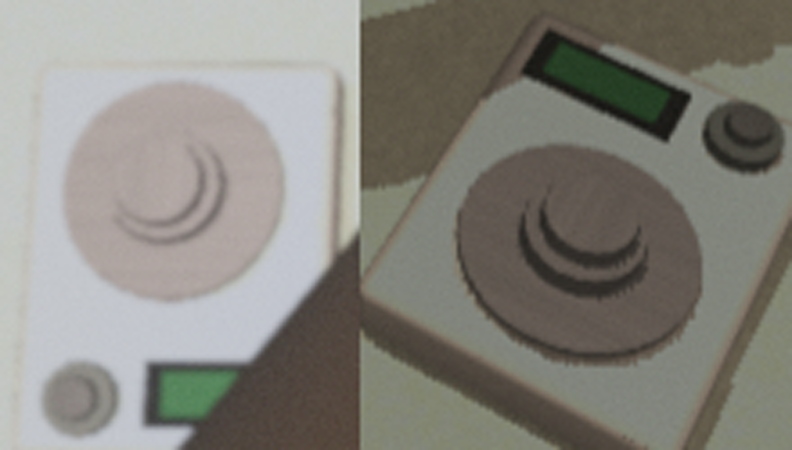

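The medium disc sits concentric on the large one in both views (top crop about (165,183), with even crescents). Next come the small disc and the key, using the key housing position relative to the pan.

```bash
python3 - <<'E'
from h import *
z=pick(.5255,-.0945,.0065); place(.5528,.1647,.090+z-.003)
bot.gripper_close(grasp_force=20)
kx,ky=.4405,.207
bot.move_l([.5528,.1647,.20],vel=.3); bot.reach([kx,ky,.10],A); bot.pause(.2); st('abovekey')
for n in('top','scene'): grab(n,'S_'+n+'.png')
a=cv2.imread('pics/S_top.png')[165:290,125:225];b=cv2.imread('pics/S_scene.png')[195:320,330:450]
cv2.imwrite('pics/Sboth.png',cv2.resize(np.hstack([a,b]),None,fx=3.6,fy=3.6,interpolation=2))
E
```

```text
sq 26.64 [ 0.5257 -0.0944  0.0069] w 0.0327 ff 19.4 F [-1.1  0.3  5.5]
grasp 29.73 [ 0.5258 -0.0945  0.0071] w 0.0318 ff 39.0 F [-1.6  0.6  6.2]
up 30.5 [ 0.5248 -0.094   0.159 ] w 0.0318 ff 39.7 F [-0.1 -0.1 -1.3]
down True 32.61 [0.5528 0.1649 0.0942] w 0.0313 ff 40.5 F [-1.5 -0.7  5.9]
off 33.68 [0.5529 0.1649 0.1646] w 0.0854 ff 0.0 F [-0.  -0.4  0.6]
abovekey 35.58 [0.442  0.2068 0.1006] w 0.0003 ff 0.0 F [-0.5  0.2 -0.8]
```

View pics/Sboth.png

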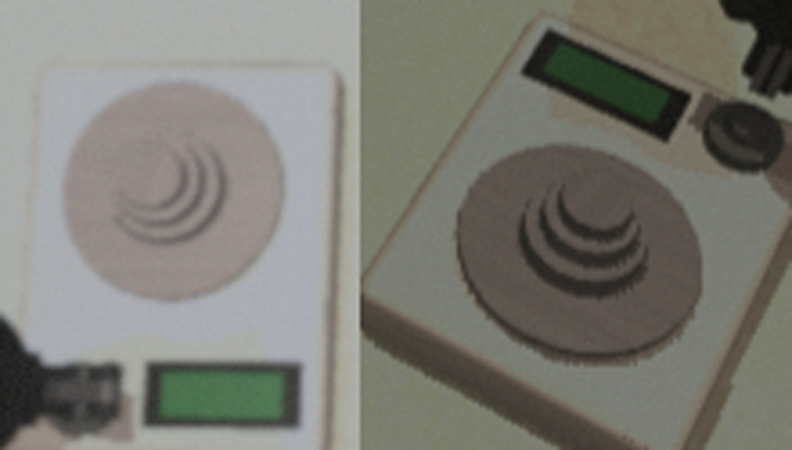

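All three discs stand concentric in both views, and the closed fingertips (scene crop (770,95)) hang above the key. Press now.

```bash
python3 - <<'E'
from h import *
kx,ky=.4405,.207
d=grab('scene'); print('key px', proj(d,[kx,ky,.067])-[330,195], 'crop x3.6:', (proj(d,[kx,ky,.067])-[330,195])*3.6)
bot.move_l([kx,ky,.072],vel=.08); bot.pause(.2); st('near')
print(bot.move_l([kx,ky,.064],vel=.02,contact_N=2)); st('touch')
print(bot.move_l([kx,ky,.0595],vel=.015,contact_N=10)); st('press')
bot.pause(.15); st('hold')
E
```

```text
key px [107.3562789  32.8800977] crop x3.6: [386.48260403 118.36835173]
near 36.43 [0.4408 0.2071 0.0724] w -0.0003 ff 0.0 F [-0.  -0.7  0.4]
True
touch 36.87 [0.4407 0.2072 0.0638] w -0.0001 ff 1.4 F [0.6 0.7 2.4]
True
press 37.12 [0.4408 0.2072 0.062 ] w -0.0002 ff 6.0 F [-2.8 -0.3 12.3]
hold 37.27 [0.4408 0.2073 0.062 ] w -0.0001 ff 6.0 F [-1.9 -0.7 12.2]
```

The TCP stopped at 0.062 with 12 N, so the key is bottomed after its full 5 mm travel. Now release it, retreat and check.

```bash
python3 - <<'E'
from h import *
bot.move_l([.4408,.207,.12],vel=.1); bot.reach([.45,-.05,.25],A); bot.pause(.3); st('end')
for n in('top','scene'): grab(n,'E_'+n+'.png')
a=cv2.imread('pics/E_top.png')[165:290,125:225];b=cv2.imread('pics/E_scene.png')[195:320,330:450]
cv2.imwrite('pics/Eboth.png',cv2.resize(np.hstack([a,b]),None,fx=3.6,fy=3.6,interpolation=2))
E
```

```text
end 39.42 [ 0.45   -0.0493  0.2496] w 0.0 ff 0.0 F [ 0.3 -0.4  0.5]
```

View pics/Eboth.png

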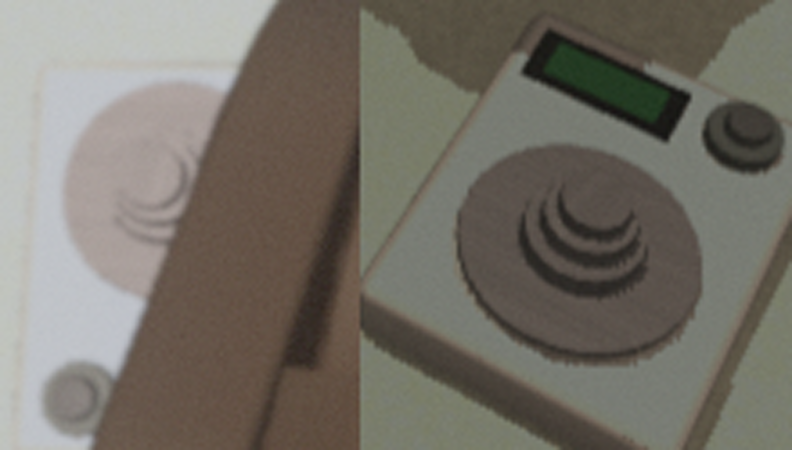

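The stack stands centred in the scene crop at about (590,230), the key is back up at (748,127), and the arm is clear.

```bash
python3 -c "
from h import *
print(bot.job_done())"
```

```text
the job is handed in; nothing more can be done
None
```

The job is handed in: the three discs stand stacked and centred on the pan (about 1–2 mm off by camera), the key was pressed fully down and is back up, the bystanders were not touched, and it took about 40 s; the hand-in call returned no verdict.

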